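# Check the touch pad of a stereotaxic frame with the calibration probe

## Robot

A 7-joint arm with a two-finger parallel gripper is mounted at the origin on the work surface. World frame = base frame: x ahead of the robot, y to its left, z up, the work surface at z = 0. Lengths are in m, angles in degrees, forces in N, time in s.
With the tool pointing down it reaches from about 0.425 to 0.875 m from the base axis. Payload 4.7 kg.
Tool frame: the origin (TCP) lies midway between the tips of the shut fingers; the grasp point (between the pads) lies env.grip_point_offset behind it (env.grip_point_offset is the distance from the TCP to the grasp point, in m); z points along the fingers, y is the line along which they close (so a half turn about z gives the same grasp; the last joint's range is limited). The gripper opens to 87 mm and grips with 3 to 60 N. Pads are 19 mm wide; open, the fingers measure 117 mm over their backs; the gripper's body (75 mm by 190 mm) begins 51 mm behind the grasp point.
Start: joints at [68.589, 18.392, -4.016, 83.108, 1.295, 78.541, -3.26], TCP at [0.246, -0.602, 0.188] pointing down, gripper open.
Joint ranges: [-163.93, 163.93], [-17.29, 119.83], [-79.2, 71.16], [3.27, 140.29], [-89.18, 269.18], [5.43, 117.66], [-154.24, 154.24]. Speed limits (degrees/s): [147.25, 147.25, 180, 180, 180, 180, 180].

## Interface

Orientations are given as [roll, pitch, yaw] about the fixed x, y, z axes, in that order (R = Rz(yaw) Ry(pitch) Rx(roll)).
In Python, from cell import env gives the robot as it stands.
- The arm moves only by the shell command python3 -m creep 'ROWS' [FORCE]. ROWS is a JSON object of lists of equal length, an entry for each row: "translation": the shift along the tool's x, y, z in units of 0.08 m (1.0 is 0.08 m), a list of three; "turn": the turn, a rotation vector about the tool's x, y, z in units of 180 degrees (1.0 is 180 degrees), a list of three; "grip": the opening, from 0 (shut) to 1 (fully open). In form: {"translation": [[x, y, z], ...], "turn": [[ax, ay, az], ...], "grip": [grip, ...]}. A call has 1 to 5 rows; each row shifts and turns the commanded pose from where the row before left it, along the tool's axes as they then stand; what a row does not reach is not made up. A row lasts 1/8 s, in which the tool goes at most 62.5 mm and 10.7 degrees, less where a joint would pass 70% of its speed; a pose out of reach is approached as far as the arm can. A call with a number of a shift or a turn outside -1 to 1 is refused whole. A call with a gripper value outside its range is refused whole. The fingers move at their own pace and stop on an object; FORCE is the grip in N (left out, the last holds). Time passes only in rows, so rows that do not move let the fingers close. It gives the time, the measured TCP pose, the force, the opening and the grip force at its end, in the units of the state.
- env.get_obs(): the state, without advancing time (a new reading comes with each control period).
- env.read_camera(name): name is "scene" or "top"; returns a dict with "frame" (384x512x3 uint8, red, green, blue), "z_map" (384x512 float32, m along the optical axis (not along the pixel's ray), 0 where there is no reading), "K" (3x3 intrinsics, pixels), "rvec" (rotation vector, rad) and "tvec" (3), from world to camera coordinates, as OpenCV has them. Camera axes: x right, y down, z forward; pixel columns grow to the right and rows downward; lengths in m; the calibration is good to about 2 mm. A picture is of the moment at which its call begins.
- env.sign_off(): hands the job in; it is judged then, once.
The state is a dict: "time_s": time; "qpos": joint angles; "joint_velocities": joint speeds; "effort": joint torques, N m; "tool_pos": TCP position; "tool_rot": TCP orientation; "force": force on the tool from outside, world axes, zero at the start; "wrist_torque": the same for the moment, N m; "grip_width": finger opening in m; "grasp_force": force on a finger pad.
Only numpy, scipy, OpenCV 4.12 (cv2) and the standard library are available. Lean on these libraries where they do the work, as an engineer would, in place of code of your own. Each camera call takes 0.05 s, during which the arm holds its last target. There are 200 camera calls.

## Task

Take the calibration probe (the one with the round handle and the wide flat collar) out of the rack, lower it tip first through the guide eyelet of the stereotaxic frame, and touch the marked spot on the sprung pad below with its tip. Press the pad gently to about half of its travel with the probe upright, never pushing the probe hard against the pad or the frame, and finish there: the program ends while the gripper still holds the probe on the pad in that position. Leave the other probes and the things on the bench as they are.

Things in the scene. Friction and masses are not known exactly. Their poses are not given: they have to be found in the camera images.
- probe: calibration probe, all steel, 80 g or so, 150 mm long, standing upright in one of the three rack holes (any of them). Origin at the centre of its tip end, z along the probe towards the handle. From the tip: round rod of 8 mm diameter (flat end, slightly chamfered) from 0 to 92 mm, flat round collar of 28 mm diameter from 92 to 96 mm, round handle of 16 mm diameter with dark rings from 96 to 150 mm; grip it by the handle, about 128 mm from the tip
- probe_tip (a point): centre of the probe's tip end (same point and axes as probe)
- rack: fixed white block, 150 mm (x) by 60 mm (y) by 50 mm high; origin at the centre of its underside, on the bench. Three upright holes in a row along its x axis at x = -50, 0 and +50 mm, 9.2 mm wide, 40 mm deep (floor 10 mm above the bench); the probes stand on the hole floors
- frame: fixed stereotaxic frame: steel base plate 300 mm (x) by 220 mm (y) by 12 mm, with a U-shaped yoke (highest parts 90 mm) and a post of 24 mm diameter, 202 mm high, at x = +125 mm, y = 0. Origin at the centre of the plate's underside, on the bench; z up. A level cross arm runs from the post along -x and carries the guide eyelet at x = -60 mm, y = 0
- eyelet (a point): centre of the upper face of the guide eyelet, a level ring at the free end of the cross arm: bore 14 mm, outer diameter 34 mm, 10 mm thick (upper face 88 mm above the bench), bore axis vertical; nothing stands above it
- pad_top (a point): centre of the pad's upper face, the spot marked with a dark dot of 6 mm diameter; straight below the eyelet, 50 mm above the bench when not pressed; moves down with the pad. The pad is a level steel disc of 26 mm diameter on a grey round housing
- pad (a joint): how far the pad is pressed down, m: 0 at rest, 0.014 at its hard stop. Spring about 350 N/m with slight preload: about 0.4 N to start, about 3 N at 0.007, about 5.5 N just at the stop
- ball_probe: another probe in the rack: 8 mm rod with a ball of 22 mm diameter on top, 104 mm long; origin at its tip end. Leave alone
- block_probe: another probe in the rack: 8 mm rod with a square block head of 18 by 18 by 35 mm, 115 mm long; origin at its tip end. Leave alone
- clamp: small loose aluminium clamp, 35 by 25 by 32 mm high, lying on the frame's base plate near its front left corner; origin under its centre. Leave alone
- bottle: amber bottle, 54 mm wide, 130 mm high, on the bench. Leave alone
- beaker: glass beaker, 68 mm wide, 85 mm high, on the bench. Leave alone
- driver: screwdriver lying on the bench. Leave alone
- dish: flat clear dish, 84 mm wide, 14 mm high, on the bench. Leave alone
- jar: white jar, 60 mm wide, 70 mm high, on the bench. Leave alone
Things that resemble listed ones, but are neither listed nor needed, are in the scene too. Leave any red look-alike of the probe alone.

How it is judged (in metres and radians):
On the way, in this order (a step that is already met when the one before it is completed fails the run):
1. the gripper holds the probe, its tip lifted clear above the rack (contact force between the fingers and probe above 5 N and z of probe_tip in the frame of rack above 0.055 m), for 0.1 s.
2. the tip has come through the eyelet (contact force between the fingers and probe above 5 N and z of probe_tip in the frame of eyelet below -0.012 m and horizontal distance between probe_tip and eyelet below 0.012 m), for 0.1 s.
At the end, for the whole second after the job is handed in: the gripper holds the probe (grip above 5 N) still and upright within 0.1 rad; its tip has come through the eyelet and rests within 6 mm of the centre of the pad's marked spot (contact above 0.8 N); the pad is pressed by 3 to 11 mm of its 14 mm (contact force between the fingers and probe above 5 N and value of joint pad between 0.003 and 0.011 m and contact force between probe and frame above 0.8 N and distance between probe_tip and pad_top below 0.006 m and z of probe_tip in the frame of eyelet below -0.03 m and horizontal distance between probe_tip and eyelet below 0.008 m and angle between probe's own z axis and vertical below 0.1 rad and linear speed of probe below 0.02 m/s); the arm keeps its last pose, push and grip.
It fails at once if the probe was pushed hard against the pad or the frame (over 15 N) (contact force between probe and frame above 15 N).
It fails at once if another probe was disturbed (moved over 30 mm) (distance of any of ball_probe, block_probe from where it was at the start of the episode above 0.03 m).
It fails at once if something else on the bench or frame was disturbed (moved over 30 mm) (distance of any of clamp, bottle, beaker, driver, dish, jar from where it was at the start of the episode above 0.03 m).
It also fails if it takes over 46 s, if anything falls off the work surface, if the arm or the gripper's body presses on something with over 40 N, if the wrist force passes 120 N, or if a joint passes its speed limit or range.

## Working session

There is one attempt and no reset: what is moved stays moved. The work goes in short steps, Python scripts to look and compute and a shell command to move; the robot and the scene stay as the last step left them, time stands still between calls to the robot, and variables do not carry over. Pictures are saved under pics/ and viewed, at most 10 in all, crops included, and the job is handed in when it is done.

```bash
ls; mkdir -p pics; cat > h.py <<'E'
import numpy as np, cv2
from cell import env
def cam(n):
    c=env.read_camera(n); c['R']=cv2.Rodrigues(np.array(c['rvec'],float))[0]; c['t']=np.array(c['tvec'],float).reshape(3); return c
def save(c,name,box=None,s=1):
    im=c['frame'][:,:,::-1]
    if box: x0,y0,x1,y1=box; im=im[y0:y1,x0:x1]
    cv2.imwrite('pics/'+name,cv2.resize(im,None,fx=s,fy=s,interpolation=cv2.INTER_CUBIC))
def ray(c,u,v):
    d=c['R'].T@np.linalg.inv(c['K'])@np.array([u,v,1.0]); return -c['R'].T@c['t'],d
def onplane(c,u,v,z):
    o,d=ray(c,u,v); return o+d*(z-o[2])/d[2]
def cloud(c):
    z=c['z_map']; v,u=np.mgrid[:z.shape[0],:z.shape[1]]
    P=np.stack([u,v,np.ones_like(u)],-1)@np.linalg.inv(c['K']).T*z[...,None]
    W=(P-c['t'])@c['R']; W[z==0]=np.nan; return W
E
python3 - <<'E'
from h import *
a=cam('scene');b=cam('top');save(a,'s0.png',s=1.5);save(b,'t0.png',s=1.5)
for c in(a,b): print(ray(c,256,192),c['K'][0,0])
print(env.get_obs(),env.grip_point_offset)
E
```

```text
pics
(array([ 1.54912765, -0.43505028,  1.0207235 ]), array([-0.68054162,  0.32403677, -0.65718198])) 478.3294451375399
(array([0.42340232, 0.03382757, 1.58104232]), array([ 0.08201144, -0.03003227, -0.99626634])) 459.01841929984147
{'time_s': 0.1, 'qpos': array([68.58916723, 18.43556792, -4.01521501, 83.16971796,  1.29701845,
       78.53987873, -3.26143719]), 'joint_velocities': array([ 0.00624216, -0.17501918,  0.01281557, -0.19233279, -0.08975028,
        0.04520791,  0.06191251]), 'effort': array([-1.04899464e-03, -4.92571378e+01, -4.06471314e-01, -3.13397884e+01,
       -6.43320079e-02,  3.94832273e-02,  6.61102217e-05]), 'tool_pos': array([ 0.24551491, -0.60124089,  0.18734651]), 'tool_rot': array([-1.79900180e+02,  7.56657545e-03,  2.22191392e+01]), 'force': array([-0.42653135,  0.26032077, -0.23294725]), 'wrist_torque': array([0.0128033 , 0.00853646, 0.00714621]), 'grasp_force': 0.0, 'grip_width': 0.08705069373408252} 0.0187
```

View pics/s0.png

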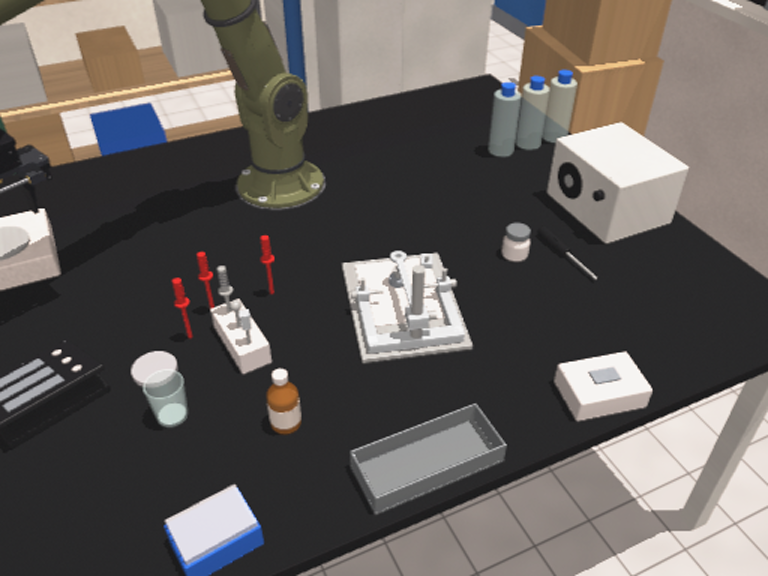

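View pics/t0.png

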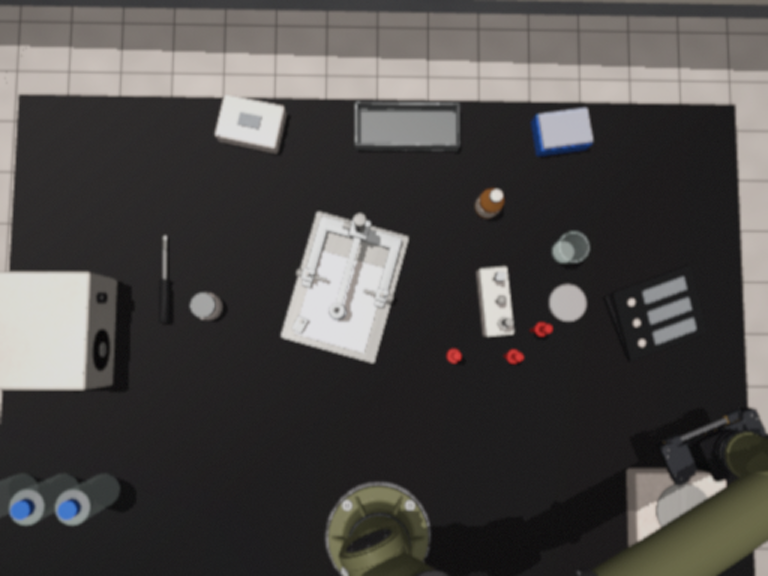

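```bash
python3 - <<'E'
from h import *
a=cam('scene');b=cam('top')
A=cv2.resize(a['frame'][150:260,105:205,::-1],(400,440),interpolation=cv2.INTER_CUBIC)
B=cv2.resize(b['frame'][165:255,290:390,::-1],(400,360),interpolation=cv2.INTER_CUBIC)
B=cv2.copyMakeBorder(B,0,80,0,0,cv2.BORDER_CONSTANT)
cv2.imwrite('pics/crop1.png',np.hstack([A,B]))
W=cloud(b)
# reds in both
for n,c in(('s',a),('t',b)):
    f=c['frame'].astype(int); m=((f[...,0]>120)&(f[...,1]<60)&(f[...,2]<60)).astype(np.uint8)
    k,l,st,ce=cv2.connectedComponentsWithStats(m)
    for i in range(1,k):
        if st[i,4]>8:
            Wc=cloud(c)[l==i]; print(n,st[i],ce[i].round(1),np.nanmax(Wc[:,2]).round(3),np.nanmedian(Wc,0).round(3))
H=W[...,2]
# rack top
m=((abs(H-0.05)<0.006)&(b['frame'].min(2)>120)); m[:, :300]=0
k,l,st,ce=cv2.connectedComponentsWithStats(m.astype(np.uint8)); i=1+st[1:,4].argmax(); print(st[i])
p=np.argwhere(l==i)[:,::-1].astype(np.float32); r=cv2.minAreaRect(p); print(r)
for q in cv2.boxPoints(r): print(q,onplane(b,*q,0.05).round(4))
for u in range(318,346,3):print(u,[round(float(H[v,u]),3) for v in range(176,226,3)])
E
```

```text
s [174 157   9  39 154] [178.  171.9] 0.154 [ 0.407 -0.157  0.099]
s [131 168  12  37 156] [136.6 182.6] 0.154 [ 0.406 -0.286  0.102]
s [115 185  13  40 180] [120.9 200.7] 0.151 [ 0.465 -0.348  0.099]
t [356 215  12   9  82] [361.5 218.8] 0.156 [ 0.46  -0.348  0.099]
t [298 233  10   9  53] [302.2 237. ] 0.153 [ 0.402 -0.159  0.095]
t [338 233  11   9  80] [342.6 237.1] 0.155 [ 0.402 -0.287  0.1  ]
[320 178  22  46 598]
((330.5975341796875, 200.87808227539062), (44.50391387939453, 18.22120475769043), 83.6598129272461)
[319.08536 179.76833] [ 0.5924 -0.2246  0.05  ]
[337.1951  177.75612] [ 0.5998 -0.2859  0.05  ]
[342.1097  221.98784] [ 0.4512 -0.3008  0.05  ]
[323.99997 224.00005] [ 0.4441 -0.2399  0.05  ]
318 [-0.002, 0.0, 0.016, 0.003, 0.0, -0.011, -0.004, 0.001, -0.003, -0.002, -0.008, 0.001, 0.001, -0.008, 0.005, -0.007, 0.004]
321 [0.003, -0.0, 0.044, 0.048, 0.052, 0.049, 0.044, 0.043, 0.033, 0.034, 0.024, 0.017, 0.005, 0.007, 0.004, 0.002, 0.0]
324 [-0.004, nan, 0.05, 0.054, 0.047, 0.049, 0.046, 0.045, 0.052, 0.047, 0.05, 0.049, 0.055, 0.047, 0.055, 0.047, 0.001]
327 [-0.004, 0
[... 157 characters left out ...]
1, 0.054, 0.053, 0.045, 0.045, 0.048, 0.057, 0.051, 0.052, 0.052, 0.004]
333 [0.001, 0.052, 0.126, 0.126, 0.049, 0.049, 0.049, 0.111, 0.111, 0.104, 0.047, 0.049, 0.105, 0.1, 0.106, 0.058, 0.006]
336 [-0.007, 0.051, 0.121, 0.122, 0.049, 0.045, 0.045, 0.053, 0.109, 0.049, 0.05, 0.05, 0.111, 0.147, 0.107, 0.047, 0.003]
339 [0.001, 0.001, 0.005, 0.002, -0.005, 0.003, 0.055, 0.053, 0.046, 0.05, 0.054, 0.049, 0.055, 0.158, 0.046, 0.046, 0.001]
342 [0.003, -0.002, 0.002, -0.0, -0.004, 0.009, 0.003, 0.005, -0.003, -0.003, 0.003, 0.001, -0.005, -0.001, 0.004, 0.005, -0.001]
345 [-0.002, -0.001, 0.001, -0.003, 0.001, 0.006, -0.002, -0.006, 0.004, -0.002, 0.002, -0.006, 0.003, -0.001, 0.0, -0.0, 0.003]
```

View pics/crop1.png

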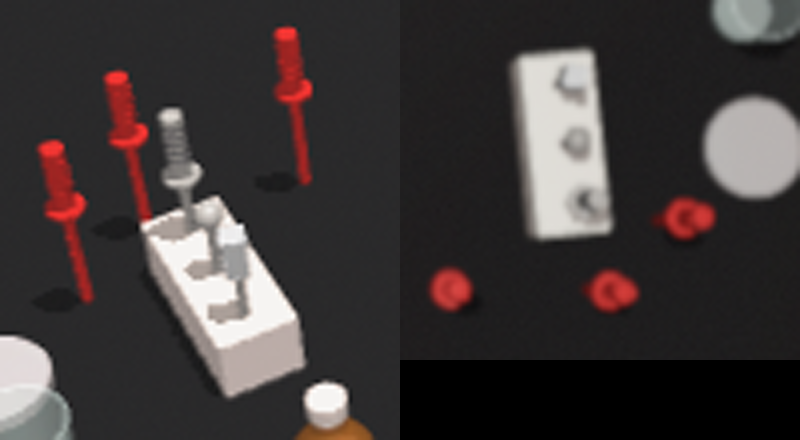

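The steel probe with the ringed handle and collar is at scene px (148,185) and top px (338,215). The red ones at scene px (178,172), (137,183) and (121,201) are look-alikes, the ball probe is at (157,203) and the block probe at (163,212). The crop confirms that the grey one with round handle and wide collar, in the near hole of the rack, fits the description. Next I measure its handle top and the eyelet.

```bash
python3 - <<'E'
from h import *
b=cam('top');a=cam('scene')
print('box near handle'); W=cloud(b);H=W[...,2]
m=(H>0.135)&(H<0.17); m[:, :328]=0;m[:,346:]=0;m[:205]=0;m[224:]=0
p=np.argwhere(m)[:,::-1];print(len(p),p.mean(0),onplane(b,*p.mean(0),0.158).round(4),np.nanmedian(W[m],0))
Wa=cloud(a); m=(Wa[...,2]>0.12)&(Wa[...,2]<.17); m[:,:142]=0;m[:,156:]=0;m[:170]=0;m[192:]=0
p=np.argwhere(m)[:,::-1];print(len(p),p.min(0),p.max(0),np.nanmedian(Wa[m],0).round(4))
# eyelet
B=cv2.resize(b['frame'][135:245,180:280,::-1],(500,550),interpolation=cv2.INTER_CUBIC)
A=cv2.resize(a['frame'][160:215,235:285,::-1],(300,330),interpolation=cv2.INTER_CUBIC)
A=cv2.copyMakeBorder(A,0,220,0,0,cv2.BORDER_CONSTANT)
cv2.imwrite('pics/eye.png',np.hstack([B,A]))
for v in range(198,220,2):print(v,[round(float(H[v,u]),3) for u in range(214,240,2)])
E
```

```text
box near handle
28 [338.5        214.85714286] [ 0.4712 -0.2661  0.158 ] [ 0.47086695 -0.26545101  0.15789254]
76 [145 177] [152 190] [ 0.4789 -0.2641  0.1446]
198 [0.016, 0.014, 0.01, 0.012, 0.009, 0.013, 0.08, 0.09, 0.018, 0.014, 0.015, 0.015, 0.017]
200 [0.011, 0.015, 0.016, 0.007, 0.005, 0.084, 0.09, 0.088, 0.018, 0.016, 0.012, 0.011, 0.012]
202 [0.018, 0.014, 0.013, 0.015, 0.015, 0.089, 0.09, 0.014, 0.013, 0.01, 0.014, 0.007, 0.012]
204 [0.011, 0.015, 0.014, 0.084, 0.087, 0.089, 0.087, 0.089, 0.013, 0.016, 0.011, 0.016, 0.012]
206 [0.007, 0.01, 0.015, 0.09, 0.083, 0.052, 0.051, 0.091, 0.025, 0.012, 0.008, 0.017, 0.017]
208 [0.014, 0.008, 0.011, 0.087, 0.088, 0.048, 0.084, 0.094, 0.028, 0.006, 0.015, 0.024, 0.016]
210 [0.009, 0.013, 0.014, 0.027, 0.085, 0.094, 0.09, 0.09, 0.024, 0.014, 0.009, 0.012, 0.02]
212 [0.01, 0.017, 0.015, 0.01, 0.03, 0.028, 0.021, 0.026, 0.017, 0.019, nan, 0.01, 0.016]
214 [0.017, 0.015, 0.016, 0.017, 0.012, 0.016, 0.018, 0.016, 0.019, 0.013, 0.012, 0.015, 0.019]
216 [0.015, 0.015, 0.014, 0.018, 0.011, 0.016, 0.013, 0.015, 0.008, 0.016, 0.012, 0.014, 0.01]
218 [0.016, 0.016, 0.003, 0.022, 0.014, 0.014, 0.017, 0.01, 0.012, 0.012, 0.015, 0.015, 0.012]
```

View pics/eye.png

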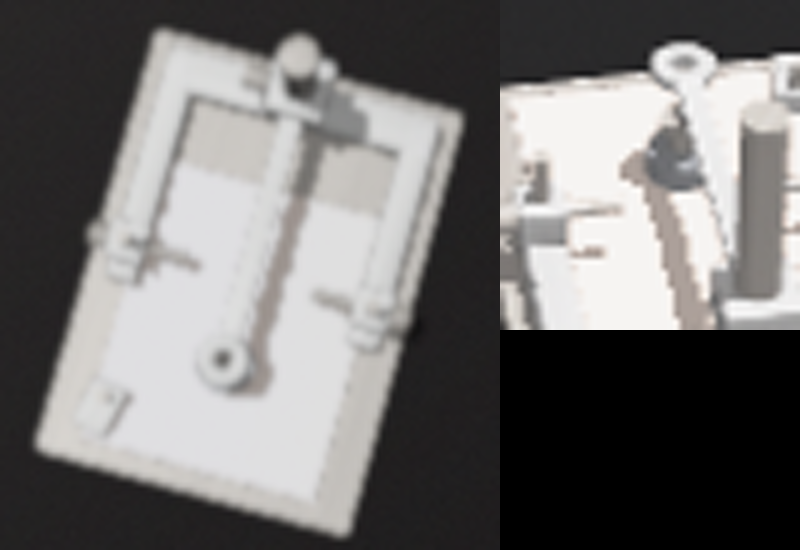

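```bash
cat >> h.py <<'E'
from scipy.spatial.transform import Rotation as Ro
def plan(goal,yaw):
    o=env.get_obs(); T=Ro.from_euler('xyz',o['tool_rot'],degrees=True)
    d=T.inv().apply(np.array(goal)-o['tool_pos'])/0.08
    r=(T.inv()*Ro.from_euler('xyz',[180,0,yaw],degrees=True)).as_rotvec()/np.pi
    print('t',o['time_s'],'pos',o['tool_pos'].round(4),'rot',o['tool_rot'].round(2),'shift units',d.round(3),'turn',r.round(4))
E
python3 - <<'E'
from h import *
b=cam('top');a=cam('scene')
g=b['frame'].mean(2); W=cloud(b);H=W[...,2]
s=np.zeros(H.shape,bool); s[200:216,214:236]=1
# outer ring: pixels at ring height; hull of ring via lower half circle fit
m=(abs(H-0.088)<0.012)&s; m[:203]=0
p=np.argwhere(m)[:,::-1].astype(np.float32); print(cv2.minEnclosingCircle(p)); (u,v),_=cv2.minEnclosingCircle(p); print('outer',onplane(b,u,v,.088).round(4))
# dark bore weighted centroid
for n,c,box in(('t',b,(220,203,229,211)),('s',a,(259,165,272,175))):
    x0,y0,x1,y1=box; f=c['frame'].mean(2)[y0:y1,x0:x1]; w=np.clip(np.percentile(f,60)-f,0,None)
    print(f.astype(int)); 
    vv,uu=np.mgrid[y0:y1,x0:x1]; u,v=(w*uu).sum()/w.sum(),(w*vv).sum()/w.sum(); print(n,u,v,onplane(c,u,v,.088).round(4))
Wa=cloud(a); m=(abs(Wa[...,2]-.088)<.008); m[:,:255]=0;m[:,275:]=0;m[:160]=0;m[178:]=0
p=np.argwhere(m)[:,::-1];print(p.min(0),p.max(0),Wa[m].min(0),Wa[m].max(0))
# frame base outline (top), plane z=.012
m=((H>0.004)&(g>60)).astype(np.uint8); m[:,:180]=0;m[:,280:]=0
k,l,st,ce=cv2.connectedComponentsWithStats(m); i=1+st[1:,4].argmax(); r=cv2.minAreaRect(np.argwhere(l==i)[:,::-1].astype(np.float32))
for q in cv2.boxPoints(r): print(q,onplane(b,*q,.012).round(4))
plan([.472,-.266,.187],45)
E
```

```text
((224.25, 206.75), 5.062214374542236)
outer [0.4974 0.0918 0.088 ]
[[218 214 214 212 210 210 207 198 181]
 [216 215 209 199 191 195 203 207 192]
 [215 212 197 165 144 155 188 210 202]
 [214 207 182 137 109 128 179 211 206]
 [211 207 180 139 112 139 189 213 206]
 [206 210 198 173 157 174 203 214 201]
 [199 209 210 202 195 202 211 207 185]
 [197 202 208 209 208 208 203 187 154]]
t 224.47489663319547 206.584760779681 [0.4979 0.0911 0.088 ]
[[ 41  41  42  42  41  42  41  42  41  42  41  41  41]
 [ 41  40  41  41  42  43  41  42  41  41  41  42  41]
 [ 41  42  42  86 150 185 186 187 165  77  41  42  41]
 [ 43  85 177 230 229 229 233 233 230 218 163  75  42]
 [ 42 152 232 234 225 196 170 174 209 232 230 203  42]
 [ 61 168 236 229 193 155 146 141 171 223 234 220 134]
 [ 52 152 230 236 227 196 186 185 216 233 234 222 188]
 [182 147 184 232 235 232 231 232 234 233 218 184 198]
 [206 183 137 170 195 217 238 239 241 234 172 215 243]
 [243 240 212 146 149 203 242 238 239 231 209 234 244]]
s 264.6456875855126 166.99518978409964 [0.4862 0.1009 0.088 ]
[261 167] [270 177] [0.48544946 0.0810975  0.08000569] [0.54032215 0.11297731 0.09131032]
[185.3917  225.02963] [0.4381 0.2258 0.012 ]
[210.73294 134.5252 ] [0.751  0.1444 0.012 ]
[274.7537  152.45102] [ 0.6904 -0.0777  0.012 ]
[249.41245 242.95544] [0.3788 0.008  0.012 ]
t 0.4 pos [ 0.2458 -0.6017  0.1882] rot [-179.99    0.     22.22] shift units [ 4.205 -2.815  0.016] turn [-1.000e-04 -0.000e+00 -1.266e-01]
```

```bash
python3 -m creep '{"translation":[[0.6,-0.4,0],[0.6,-0.4,0],[0.6,-0.4,0],[0.6,-0.4,0],[0.6,-0.4,0]],"turn":[[0,0,0],[0,0,0],[0,0,0],[0,0,0],[0,0,0]],"grip":[0.7,0.7,0.7,0.7,0.7]}' 25
python3 - <<'E'
from h import *
plan([.472,-.266,.187],45)
E
```

```text
time_s: 1.02
tool_pos: [0.4084, -0.3613, 0.1887]
tool_rot: [179.9, -0.0, 22.2]
force: [0.6, -1.0, -0.4]
grip_width: 0.0612
grasp_force: 0.0
t 1.025 pos [ 0.4084 -0.3613  0.1887] rot [ 1.7995e+02 -1.0000e-02  2.2220e+01] shift units [ 1.186 -0.802  0.021] turn [ 0.0003 -0.     -0.1266]
```

```bash
python3 -m creep '{"translation":[[0,0,0],[0,0,0],[0,0,0],[0,0,0]],"turn":[[0,0,-0.04],[0,0,-0.04],[0,0,-0.046],[0,0,0]],"grip":[0.7,0.7,0.7,0.7]}' 
python3 - <<'E'
from h import *
plan([.472,-.266,.187],45)
a=cam('scene');print(onplane(a,265.2,169.8,.088))
E
```

```text
time_s: 1.52
tool_pos: [0.4075, -0.3629, 0.1885]
tool_rot: [180.0, 0.0, 44.8]
force: [0.4, -0.0, -0.0]
grip_width: 0.0611
grasp_force: 0.0
t 1.525 pos [ 0.4075 -0.3629  0.1885] rot [1.7998e+02 1.0000e-02 4.4820e+01] shift units [ 1.426 -0.29   0.018] turn [ 0.0001  0.     -0.001 ]
[0.4997713  0.09625098 0.088     ]
```

```bash
python3 -m creep '{"translation":[[0.5,-0.1,0],[0.5,-0.1,0],[0.426,-0.09,0],[0,0,0],[0,0,0]],"turn":[[0,0,0],[0,0,0],[0,0,0],[0,0,0],[0,0,0]],"grip":[0.7,0.7,0.7,0.7,0.7]}' 
python3 - <<'E'
from h import *
plan([.472,-.266,.1193],45)
a=cam('scene');b=cam('top')
A=cv2.resize(a['frame'][110:240,95:205,::-1],(440,520),interpolation=cv2.INTER_CUBIC)
cv2.imwrite('pics/pre.png',A)
E
```

```text
time_s: 2.2
tool_pos: [0.4714, -0.2668, 0.1883]
tool_rot: [180.0, 0.1, 44.8]
force: [-1.0, -0.8, -0.4]
grip_width: 0.0608
grasp_force: 0.0
t 2.2 pos [ 0.4714 -0.2668  0.1883] rot [1.7999e+02 5.0000e-02 4.4780e+01] shift units [ 0.014 -0.002  0.863] turn [ 0.0001  0.0003 -0.0012]
```

View pics/pre.png

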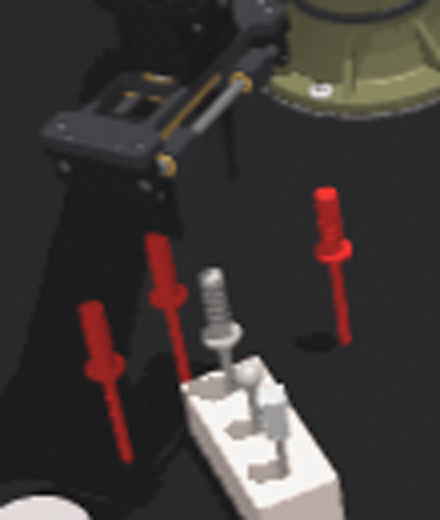

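```bash
python3 - <<'E'
from h import *
o=env.get_obs();print(o['time_s'],o['tool_pos'],o['joint_velocities'].round(2))
a=cam('scene');b=cam('top')
R=Ro.from_euler('xyz',o['tool_rot'],degrees=True)
for c,n in((a,'s'),(b,'t')):
  for q in([0,0,0],[0,0,-.07],[0,.03,0],[0,-.03,0]):
    print(n,q,cv2.projectPoints((o['tool_pos']+R.apply(q))[None],c['rvec'],c['tvec'],c['K'],None)[0].ravel().round(1))
A=a['frame'][60:260,60:260,::-1];B=b['frame'][130:330,280:480,::-1]
cv2.imwrite('pics/pre2.png',np.clip(cv2.resize(np.hstack([A,B]),(800,400)).astype(float)*1.8,0,255).astype(np.uint8))
E
```

```text
2.3 [ 0.47102148 -0.26744661  0.18825779] [ 0.27  0.1  -0.07  0.02 -0.2  -0.06  0.22]
s [0, 0, 0] [144.3 170.2]
s [0, 0, -0.07] [140.4 149.9]
s [0, 0.03, 0] [138.7 176.6]
s [0, -0.03, 0] [149.6 164.1]
t [0, 0, 0] [341.  214.6]
t [0, 0, -0.07] [346.2 213.8]
t [0, 0.03, 0] [347.9 207.7]
t [0, -0.03, 0] [334.1 221.5]
```

View pics/pre2.png

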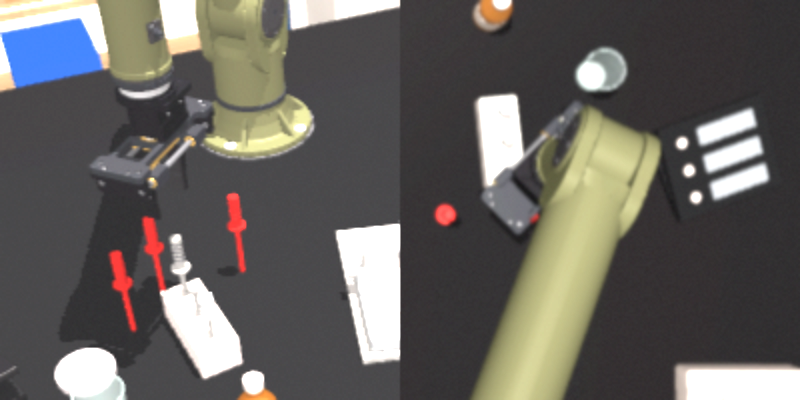

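```bash
python3 - <<'E'
from h import *
a=cam('scene');W=cloud(a)
for v in range(140,186,3):print(v,' '.join('%4d'%(1000*W[v,u,2]) if W[v,u,2]>.03 else '   .' for u in range(126,166,2)))
m=(W[...,2]>.18)&(W[...,2]<.235)&(W[...,0]>.38)&(W[...,0]<.6)&(W[...,1]<-.15)&(W[...,1]>-.4)
for lo in(.185,.195,.21,.225):
  k=m&(abs(W[...,2]-lo)<.008); print(lo,k.sum(), W[k][:,:2].round(3).tolist()[:16])
E
```

```text
140  333  316  315  333  334  326  320    .    .  309  308  273  272  266    .    .    .    .    .    .
143  336  333  334  332  334  318  314  315  316  307  260  261  261  256    .    .    .    .    .    .
146  335  333  336  331  330  314  316  317  310  304  245  252  250  249    .    .    .    .    .    .
149  329  332  331  329  309  310  313  309  301  295  237  239    .  238    .    .    .    .    .    .
152  319  322  323  322  313  305  303  300    .    .  227  230  231  228    .    .    .    .    .    .
155  302  305  308  309  306  272  264    .    .    .    .    .    .    .    .    .    .    .    .    .
158  295  294  296  300  301  263  256    .    .    .    .    .    .    .    .    .    .    .    .    .
161    .    .    .  246  247  247  250    .    .    .    .    .    .    .    .    .    .    .    .    .
164    .    .    .  235  240  240  239  233    .    .    .    .    .    .    .    .    .    .    .    .
167    .    .    .    .  225  231  228  228    .    .    .    .    .    .    .    .    .    .    .    .
170    .    .    .  146  149  145    .    .    .    .    .  
[... 189 characters left out ...]
 .    .    .    .    .    .    .    .    .    .    .    .    .
179    .    .    .    .  114  115  113    .    .    .  159  157  159    .    .    .    .    .    .    .
182    .    .    .    .  103  103  104   94    .    .  149  153  151    .    .    .    .    .    .    .
185    .    .    .    .   94   98   93   93    .    .  138  141  138    .    .    .    .    .    .    .
0.185 0 []
0.195 0 []
0.21 1 [[0.488, -0.296]]
0.225 50 [[0.443, -0.245], [0.444, -0.249], [0.445, -0.246], [0.454, -0.234], [0.452, -0.231], [0.444, -0.249], [0.448, -0.247], [0.45, -0.245], [0.451, -0.242], [0.454, -0.24], [0.452, -0.237], [0.452, -0.234], [0.454, -0.232], [0.445, -0.25], [0.446, -0.247], [0.445, -0.244]]
```

The fingertips show at about z 0.22 in the depth map (scene px ~(136,168) and (150,153)), though the reported TCP z is 0.188. Their xy is centred on the probe. I'll descend part way and re-check.

```bash
python3 -m creep '{"translation":[[0,0,0.2],[0,0,0.2],[0,0,0.2],[0,0,0],[0,0,0]],"turn":[[0,0,0],[0,0,0],[0,0,0],[0,0,0],[0,0,0]],"grip":[0.7,0.7,0.7,0.7,0.7]}' 
python3 - <<'E'
from h import *
plan([.472,-.266,.1193],45)
a=cam('scene');W=cloud(a);b=cam('top')
for v in range(150,196,2):print(v,' '.join('%4d'%(1000*W[v,u,2]) if W[v,u,2]>.03 else '   .' for u in range(126,166,2)))
save(a,'mid.png',(110,130,190,210),6)
E
```

```text
time_s: 3.08
tool_pos: [0.4721, -0.2659, 0.1405]
tool_rot: [180.0, -0.0, 44.9]
force: [-0.5, -0.1, -0.2]
grip_width: 0.0611
grasp_force: 0.0
t 3.075 pos [ 0.4721 -0.2659  0.1405] rot [ 1.7999e+02 -1.0000e-02  4.4910e+01] shift units [-0.002 -0.     0.265] turn [ 0.0001 -0.     -0.0005]
150  281    .  261  256    .    .    .  286  287  281  275  234  236  261  262    .    .    .    .    .
152    .  263  259    .    .    .  283  287  279  275    .  226  262  261  229    .    .    .    .    .
154  272  268  266  266    .  285  286  280  276    .    .  261  262  223  218    .    .    .    .    .
156  289  286  288    .  286  283  281  277  266    .  261  261  215  216  215    .    .    .    .    .
158  286  286  286  286  289  288  277  269  265  266  264  257  208  211  206    .    .    .    .    .
160  285  286  286  285  285  286  286  264  266  265  264  198  200  203  204    .    .    .    .    .
162  286  283  284  287  285  287  283  269  271  260  258  249  193  196  196  189    .    .    .    .
164  281  286  285  286  285  280  263  264  265  258  254    .  186  187  191  185  
[... 878 characters left out ...]
0  106  106  175  177    .  150  156  149    .    .    .    .    .    .    .
184    .    .    .    .   95   98   94   97    .    .  143  144  145    .    .    .    .    .    .    .
186    .    .    .    .   90   92   95    .    .    .    .  138  137    .    .    .    .    .    .    .
188    .    .    .    .    .    .   74    .    .    .    .  129  129  125    .    .    .    .    .    .
190    .    .    .    .    .    .   69    .    .    .    .  119  123  120    .    .    .    .    .    .
192    .    .    .    .    .    .   61   62    .    .  103  115  114  113  106    .    .    .    .    .
194    .    .    .    .    .    .   54   54    .    .  107  106  109  109  102    .    .    .    .    .
```

View pics/mid.png

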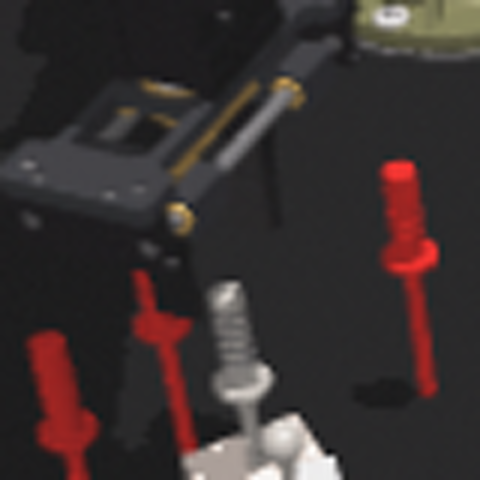

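```bash
python3 -m creep '{"translation":[[0,0,0.15],[0,0,0.15],[0,0,0.15],[0,0,0],[0,0,0]],"turn":[[0,0,0],[0,0,0],[0,0,0],[0,0,0],[0,0,0]],"grip":[0.7,0.7,0.7,0.7,0.7]}' 
python3 - <<'E'
from h import *
a=cam('scene');W=cloud(a)
for v in range(164,200,2):print(v,' '.join('%4d'%(1000*W[v,u,2]) if W[v,u,2]>.03 else '   .' for u in range(130,166,2)))
for (u,v) in ((148,178),(149,180)):print(W[v,u])
m=(W[...,0]>.42)&(W[...,0]<.53)&(W[...,1]<-.2)&(W[...,1]>-.33)&(W[...,2]>.14)&(W[...,2]<.165)
p=np.argwhere(m)
for q in p[::6]: print(q[::-1],W[q[0],q[1]].round(3))
E
```

```text
time_s: 3.8
tool_pos: [0.472, -0.266, 0.1044]
tool_rot: [180.0, -0.0, 44.9]
force: [-0.4, 0.5, 0.4]
grip_width: 0.0606
grasp_force: 0.0
164  231  231    .    .    .  250  250  242  235    .  186  223  220  184    .    .    .    .
166  249  232  230  233  250  249  242  236    .    .  223  221  180  178    .    .    .    .
168  249  249  247  249  250  246  237  229  232  231  222  171  172  174    .    .    .    .
170  250  251  252  253  250  251  230  231  229  228  163  165  166  162    .    .    .    .
172  251  250  251  248  248  249  229  231  227  225  156  158  159  158    .    .    .    .
174  251  249  253  251  248  241  228  228  225  221    .  148  150  149  143    .    .    .
176  247  245  249  248  245  238  225  224  220  211    .  144  142  145  141    .    .    .
178  237  235  241  242  238  231  222  218  214  157  160    .    .  135    .    .    .    .
180  223  225  233  232  231  227  183    .  158  159  157    .    .    .    .    .    .    .
182  216  216  220  221  223  223  178  174  153  151  148    .    .    .    .    .    .    .
184    .  208  212  212 
[... 928 characters left out ...]
 0.16 ]
[153 173] [ 0.449 -0.241  0.153]
[152 174] [ 0.447 -0.244  0.149]
[158 174] [ 0.447 -0.227  0.143]
[156 175] [ 0.456 -0.235  0.149]
[154 176] [ 0.45  -0.24   0.143]
[149 177] [ 0.47  -0.258  0.16 ]
[147 178] [ 0.467 -0.263  0.156]
[148 179] [ 0.479 -0.263  0.161]
[148 180] [ 0.482 -0.264  0.16 ]
[148 181] [ 0.483 -0.265  0.157]
[149 182] [ 0.48  -0.262  0.151]
[149 183] [ 0.479 -0.262  0.146]
[149 184] [ 0.48  -0.263  0.143]
[151 185] [ 0.484 -0.259  0.141]
[137 187] [ 0.492 -0.299  0.154]
[143 187] [ 0.508 -0.285  0.161]
[142 188] [ 0.507 -0.288  0.159]
[140 189] [ 0.5   -0.293  0.151]
[138 190] [ 0.496 -0.299  0.146]
[144 190] [ 0.509 -0.284  0.151]
[143 191] [ 0.503 -0.287  0.143]
```

```bash
python3 -m creep '{"translation":[[0,0,0],[0,0,0]],"turn":[[0,0,0],[0,0,0]],"grip":[0.35,0.35]}' 
python3 - <<'E'
from h import *
a=cam('scene');W=cloud(a)
for v in range(164,206,2):print(v,' '.join('%4d'%(1000*W[v,u,2]) if W[v,u,2]>.03 else '   .' for u in range(130,166,2)))
E
```

```text
time_s: 4.1
tool_pos: [0.4721, -0.2661, 0.1047]
tool_rot: [180.0, -0.0, 44.9]
force: [-0.6, 0.3, -0.2]
grip_width: 0.0483
grasp_force: 0.0
164  231  232  231  231  231  251  251  243  234  188  187  224  220  187    .    .    .    .
166  250  230  230  233  249  251  245  236  231  232  227  220  186  182    .    .    .    .
168  250  251  253  250  250  241  232  232  233  231  230  178  176  171    .    .    .    .
170  252  252  250  252  251  252  228  232  231  227  222  174  173  165    .    .    .    .
172  248  249  249  253  250  250  232  229  234  225  219  164  165  160    .    .    .    .
174  251  251  252  253  250  245  227  230  226  216  154  157  159  153    .    .    .    .
176  245  246  247  248  241  238  226  221  219    .  147  146  149  147    .    .    .    .
178  237  235  239  240  240  234  218  213  214  157  154  140  142  140    .    .    .    .
180  222  225  222  233  233  225  185  180  156  158  156    .    .    .    .    .    .    .
182  212  216  218  224  220  220  178  173  150  149  151    .    .    .    .    .    .    .
184    .  212  211  2
[... 312 characters left out ...]
20  124  117    .    .    .    .    .    .
192    .    .    .    .   61   56    .    .  103  114  108  111  106    .    .    .    .    .
194    .    .    .    .   53   54    .    .  104  104  107  106  108    .    .    .    .    .
196    .    .    .    .    .   46    .    .    .  103  100  101    .    .    .    .    .    .
198    .    .    .    .    .   37    .    .    .    .   85   87    .    .    .    .    .    .
200    .    .    .    .    .    .    .    .    .    .    .   80    .  113  112   52    .    .
202    .    .    .    .    .    .    .    .    .    .   52   72  111  111  109  106    .    .
204    .    .    .    .    .    .    .    .   46   51   47   62  108  105  104  105   50    .
```

The tips do not extend on closing, so the reported TCP sits about 33 mm below the real tips. I'll go 18 mm lower and grip.

```bash
python3 -m creep '{"translation":[[0,0,0.11],[0,0,0.11],[0,0,0],[0,0,0]],"turn":[[0,0,0],[0,0,0],[0,0,0],[0,0,0]],"grip":[0.4,0.4,0.3,0.1]}' 25; python3 -m creep '{"translation":[[0,0,0],[0,0,0],[0,0,0],[0,0,0]],"turn":[[0,0,0],[0,0,0],[0,0,0],[0,0,0]],"grip":[0,0,0,0]}' 25
```

```text
time_s: 4.65
tool_pos: [0.4719, -0.2659, 0.0866]
tool_rot: [-180.0, 0.0, 44.9]
force: [-0.2, 0.3, 0.6]
grip_width: 0.0228
grasp_force: 0.0
time_s: 5.15
tool_pos: [0.4721, -0.266, 0.0869]
tool_rot: [180.0, -0.0, 44.9]
force: [0.4, 0.3, 0.0]
grip_width: 0.0154
grasp_force: 25.0
```

```bash
python3 -m creep '{"translation":[[0,0,-0.15],[0,0,-0.35],[0,0,-0.5],[0,0,-0.4],[0,0,-0.2]],"turn":[[0,0,0],[0,0,0],[0,0,0],[0,0,0],[0,0,0]],"grip":[0,0,0,0,0]}'; python3 - <<'E'
from h import *
plan([.498,.093,.215],45)
a=cam('scene');b=cam('top')
A=cv2.resize(a['frame'][120:260,90:290,::-1],(600,420),interpolation=cv2.INTER_CUBIC)
cv2.imwrite('pics/lift.png',A)
E
```

```text
time_s: 5.78
tool_pos: [0.4725, -0.2661, 0.2173]
tool_rot: [179.8, -0.0, 44.9]
force: [0.2, -0.6, -0.9]
grip_width: 0.015
grasp_force: 25.0
t 5.775 pos [ 0.4725 -0.2661  0.2173] rot [ 1.7985e+02 -3.0000e-02  4.4910e+01] shift units [ 3.394 -2.954  0.022] turn [ 0.0008 -0.0002 -0.0005]
```

View pics/lift.png

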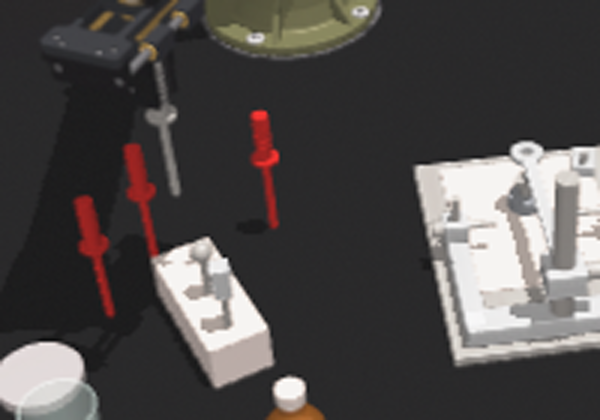

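The picture shows the probe lifted upright (tip at crop px (176,193), about scene px (149,184)) with the rack and the other probes undisturbed. Moving over to the frame.

```bash
python3 -m creep '{"translation":[[0.2,-0.18,0],[0.4,-0.35,0],[0.4,-0.35,0],[0.4,-0.35,0],[0.4,-0.35,0]],"turn":[[0,0,0],[0,0,0],[0,0,0],[0,0,0],[0,0,0]],"grip":[0,0,0,0,0]}';python3 -m creep '{"translation":[[0.4,-0.35,0],[0.4,-0.35,0],[0.4,-0.35,0],[0.3,-0.26,0],[0.094,-0.064,0]],"turn":[[0,0,0],[0,0,0],[0,0,0],[0,0,0],[0,0,0]],"grip":[0,0,0,0,0]}';python3 -m creep '{"translation":[[0,0,0],[0,0,0]],"turn":[[0,0,0],[0,0,0]],"grip":[0,0]}'; python3 - <<'E'
from h import *
plan([.498,.093,.215],45)
a=cam('scene');b=cam('top')
save(a,'over1.png',(225,110,305,210),6);
save(b,'over1t.png')
W=cloud(a)
for v in range(126,176,3):print(v,' '.join('%4d'%(1000*W[v,u,2]) if W[v,u,2]>.03 else '   .' for u in range(246,286,2)))
E
```

```text
time_s: 6.5
tool_pos: [0.4832, -0.0714, 0.213]
tool_rot: [-179.8, 0.1, 45.0]
force: [0.7, 0.4, -0.1]
grip_width: 0.0155
grasp_force: 25.0
time_s: 7.12
tool_pos: [0.4955, 0.0967, 0.2134]
tool_rot: [-179.9, 0.1, 45.2]
force: [0.0, 0.2, -1.0]
grip_width: 0.0154
grasp_force: 25.0
time_s: 7.38
tool_pos: [0.4972, 0.0914, 0.2142]
tool_rot: [-180.0, 0.1, 44.8]
force: [-0.3, -1.3, -1.2]
grip_width: 0.0155
grasp_force: 25.0
t 7.375 pos [0.4972 0.0914 0.2142] rot [-1.7999e+02  8.0000e-02  4.4770e+01] shift units [ 0.021 -0.007 -0.01 ] turn [-0.      0.0004 -0.0013]
126    .    .    .    .    .    .    .  259  259  260  261  250    .    .    .    .    .    .    .    .
129    .    .    .    .    .    .    .    .  244  250  251    .    .    .    .    .    .    .    .    .
132    .    .    .    .    .    .    .    .  233  234  231  232    .    .    .    .    .    .    .    .
135    .    .    .    .    .    .    .    .    .  220  221    .    .    .    .    .    .    .    .    .
138    .    .    .    .    .    .    .    .    .  210  210    .    .    .    .    .    .    .    .    .
141    .    .    . 
[... 528 characters left out ...]
.    .    .    .    .  140  144    .    .    .    .    .    .    .    .    .
159    .    .    .    .    .    .    .    .    .    .    .    .    .    .    .    .    .    .    .    .
162    .    .    .    .    .    .    .    .    .    .    .    .    .    .    .    .    .    .    .    .
165    .    .    .    .    .    .    .    .    .    .    .    .    .    .    .    .    .    .    .    .
168    .    .    .    .    .    .    .    .   87   90   86   84    .    .    .    .    .    .    .    .
171    .    .    .    .    .    .    .   83   86    .    .   86   85    .    .    .    .    .   30   42
174    .    .    .    .    .    .    .    .   85   86   84   85    .    .    .    .    .    .    .    .
```

View pics/over1.png

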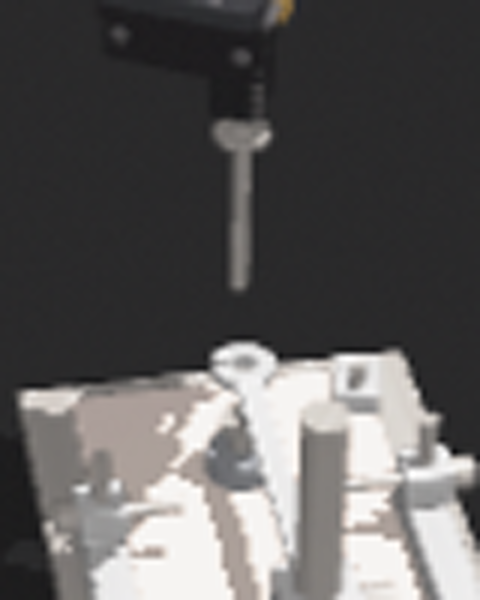

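```bash
cat > rod.py <<'E'
from h import *
def rodscene(v0,v1,lo=258,hi=272,n=3):
    L=[];D=[];E=None
    for _ in range(n):
        a=cam('scene');f=a['frame'].mean(2);W=cloud(a)
        for v in range(v0,v1):
            r=f[v,lo:hi];w=np.clip(r-60,0,None)
            L.append([(w*np.arange(lo,hi)).sum()/w.sum(),v])
        k=np.zeros(f.shape,bool);k[v0:v1,lo+3:hi-3]=1;k&=(W[...,2]>.1)
        D.append(W[k])
    L=np.array(L);D=np.vstack(D);o=env.get_obs()
    # plane through rays -> vertical axis line, depth from cloud
    o0,_=ray(a,0,0);N=[ray(a,*q)[1] for q in L]
    p=np.polyfit(L[:,1],L[:,0],1)
    d1=ray(a,np.polyval(p,v0),v0)[1];d2=ray(a,np.polyval(p,v1),v1)[1]
    m=np.median(D,0); h=m[:2]-o0[:2];h/=np.linalg.norm(h); ax=m[:2]+.0035*h
    return a,o,p,D,ax,(d1,d2),o0
E
python3 - <<'E'
from rod import *
a,o,p,D,ax,(d1,d2),o0=rodscene(138,156)
print('line fit u(v)',p,'axis by depth',ax.round(4),D.shape,'tool',o['tool_pos'].round(4))
# hole from scene
q=onplane(a,265.2,169.95,.088);print('hole scene',q.round(4))
# expected image line for a vertical rod through points
for nm,xy in(('tool',o['tool_pos'][:2]),('depth',ax),('hole',q[:2])):
    P=np.array([[*xy,z] for z in(.145,.16,.18,.2)]);px=cv2.projectPoints(P,a['rvec'],a['tvec'],a['K'],None)[0][:,0]
    print(nm,[(round(float(np.polyval(p,v)-u),2)) for u,v in px],px[0].round(1))
P=cv2.projectPoints(np.array([[*q[:2],.088],[q[0]+.01,q[1],.088],[q[0],q[1]+.01,.088]]),a['rvec'],a['tvec'],a['K'],None)[0][:,0];print(P)
# rod end row
f=a['frame'].mean(2);print(f[153:164,261:269].astype(int))
E
```

```text
line fit u(v) [-1.59276285e-02  2.67262569e+02] axis by depth [0.4982 0.0947] (159, 3) tool [0.4975 0.0923 0.2147]
hole scene [0.5004 0.0959 0.088 ]
tool [0.81, 0.8, 0.8, 0.79] [264.  155.1]
depth [-0.01, -0.02, -0.04, -0.05] [264.8 155. ]
hole [-0.7, -0.71, -0.73, -0.75] [265.5 155.3]
[[265.2        169.95      ]
 [266.61305536 171.75623401]
 [268.05821658 169.10905072]]
[[ 41  42  64 105 131 120  41  41]
 [ 42  41  65 106 122  97  41  41]
 [ 42  42  64 106 121  93  41  41]
 [ 41  41  66 106 121  92  42  42]
 [ 41  41  58  98 120  90  42  42]
 [ 41  42  43  58  68  51  41  42]
 [ 42  41  42  43  43  42  42  41]
 [ 42  41  42  41  41  42  42  42]
 [ 42  40  41  41  42  41  42  42]
 [ 41  41  41  42  42  41  42  42]
 [ 41  41  41  42  41  42  41  42]]
```

View pics/over1t.png

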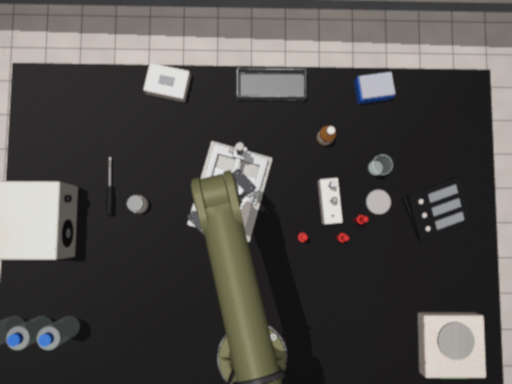

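```bash
python3 - <<'E'
from rod import *
a=cam('scene');o0,_=ray(a,0,0)
for u in(264.5,264.75):
  q=onplane(a,u,157.84,.1378);h=q[:2]-o0[:2];h/=np.linalg.norm(h);print(u,(q[:2]+.0035*h).round(4))
b=cam('top');W=cloud(b)
print(b['frame'].mean(2)[198:216,214:236].astype(int))
plan([.4975+.0025,.0923+.0015,.170],45)
E
```

```text
264.5 [0.4989 0.0935]
264.75 [0.4993 0.0942]
[[109 108 108 107 106 105 104 103 103 102 102 101  98  88  85 110 123 126
  127 127 126 122]
 [106 105 104 104 103 102 102 101 101 100  99  98  97  90  81 101 122 126
  126 126 126 124]
 [102 102 101 101 101 100  99  99  99  97  97  97  96  90  80  92 120 126
  126 126 127 126]
 [101 100  99  99  99  98  98  97  96  96  96  95  94  92  82  88 116 125
  127 127 127 126]
 [ 98  98  97  97  97  96  96  95  96  95  95  95  97  94  88  89 112 125
  127 127 127 126]
 [ 96  96  96  96  95  96  95  96  98  98 100 104 105 102  97  95 108 124
  128 127 127 127]
 [ 95  95  95  96  97  99 100 103 105 106 106 112 112 107 101  98 106 124
  128 128 127 127]
 [ 98  99 102 103 105 105 108 111 111 110 109 114 114 107 101  97 101 119
  127 127 128 128]
 [106 107 110 111 111 112 112 113 112 110 108 112 113 106 101  97  97 113
  125 128 129 129]
 [113 112 112 113 113 113 113 114 113 109 106 108 111 105 100  98  97 108
  125 129 130 129]
 [116 114 113 113 113 113 114 113 112 108 104 106 110 104 100  98  95 104
  124 129 129 128]
 [117 115 113 113 113 113 113 113 111 108 104 104 107 103 100  97  94 100
  120 126 126 125]
 [117 117 114 113 113 113 114 113 111 108 104 102 105 103 100  96  93  96
  112 120 121 120]
 [117 117 116 113 113 113 113 113 110 106 104 102 102 102  99  96  93  94
  104 115 116 116]
 [117 118 118 116 113 112 113 111 109 106 104 101 100 100  97  95  93  92
   98 110 111 111]
 [117 118 119 118 116 114 113 111 109 105 103 102 100  99  96  95  92  90
   93 105 108 107]
 [116 117 119 119 118 117 116 113 109 106 103 102  99  97  97  95  93  89
   91 101 105 104]
 [115 117 119 120 120 119 117 113 109 107 104 102 100  99  97  95  93  91
   92  98 102 102]]
t 7.725 pos [0.4975 0.0927 0.2148] rot [179.99   0.    44.85] shift units [0.032 0.012 0.56 ] turn [ 0.0001  0.     -0.0008]
```

```bash
python3 -m creep '{"translation":[[0.034,0,0],[0,0,0.2],[0,0,0.2],[0,0,0.1],[0,0,0]],"turn":[[0,0,0],[0,0,0],[0,0,0],[0,0,0],[0,0,0]],"grip":[0,0,0,0,0]}'; python3 - <<'E'
from rod import *
a=cam('scene')
a,o,p,D,ax,_,o0=rodscene(150,166)
print(p,ax.round(4),o['tool_pos'].round(4))
f=a['frame'].mean(2);print(f[160:177,258:274].astype(int))
P=np.array([[.5004,.0959,z] for z in(.1,.12)]);px=cv2.projectPoints(P,a['rvec'],a['tvec'],a['K'],None)[0][:,0];print([round(float(np.polyval(p,v)-u),2) for u,v in px],px)
save(a,'near.png',(240,135,290,185),10)
E
```

```text
time_s: 8.35
tool_pos: [0.4986, 0.0949, 0.1736]
tool_rot: [-179.9, 0.1, 44.9]
force: [0.7, -0.2, 0.1]
grip_width: 0.0151
grasp_force: 25.0
[-1.33501776e-02  2.68111073e+02] [0.5   0.098] [0.4998 0.0951 0.1752]
[[ 42  41  41  42  42  42  54  94 128 114  41  41  42  42  42  42]
 [ 41  41  41  42  42  41  61 101 128 114  41  41  41  41  41  42]
 [ 42  41  42  42  42  42  64 104 128 114  41  42  41  42  41  42]
 [ 41  41  41  42  41  42  64 104 132 121  41  41  41  41  42  42]
 [ 42  41  41  42  42  41  65 105 131 120  42  41  42  42  41  41]
 [ 42  41  42  41  42  41  63 105 122  97  41  41  42  41  41  42]
 [ 42  41  42  41  41  41  64 105 121  93  41  42  42  42  42  42]
 [ 41  41  41  42  58  91 112 123 136 137  77  41  41  40  41  42]
 [ 42  42  59 105 136 135 181 222 195 218 218 163  75  42  41  42]
 [ 41  41  89 139 142 148 165 166 164 206 233 230 204  40  41  41]
 [ 42  50  99 143 135 133 152 146 142 171 223 234 220 134 120 139]
 [ 41  51 100 144 185 225 189 170 185 216 233 234 222 188 204 205]
 [217 183 141 171 228 235 232 230 232 234 233 218 184 198 208 232]
 [166 205 183 138 170 195 217 238 239 241 233 171 216 243 243 243]
 [154 168 162 147 145 149 203 242 238 238 231 209 234 244 244 244]
 [160 160 160 160 158 150 180 231 237 238 240 243 243 244 244 244]
 [161 161 161 161 208 232 158 197 237 238 238 241 244 244 244 244]]
[0.64, 0.6] [[265.24711251 166.9252523 ]
 [265.34719924 161.82526245]]
```

View pics/near.png

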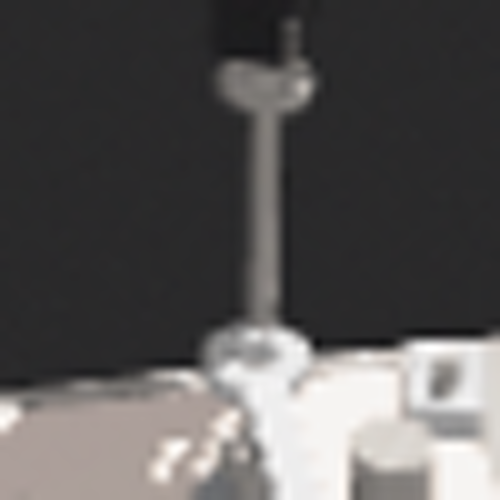

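```bash
python3 -m creep '{"translation":[[-0.013,0.013,0],[0,0,0],[0,0,0]],"turn":[[0,0,0],[0,0,0],[0,0,0]],"grip":[0,0,0]}'; python3 - <<'E'
from rod import *
a,o,p,D,ax,_,o0=rodscene(150,166)
print(p,ax.round(4),o['tool_pos'].round(4),o['tool_rot'].round(2))
f=a['frame'].mean(2);print(f[160:173,258:274].astype(int))
P=np.array([[.5004,.0959,z] for z in(.1,.12)]);px=cv2.projectPoints(P,a['rvec'],a['tvec'],a['K'],None)[0][:,0];print([round(float(np.polyval(p,v)-u),2) for u,v in px])
E
```

```text
time_s: 8.93
tool_pos: [0.4994, 0.0935, 0.1748]
tool_rot: [180.0, -0.0, 44.9]
force: [0.1, -0.8, -1.5]
grip_width: 0.0154
grasp_force: 25.0
[-1.50498563e-02  2.67721001e+02] [0.5002 0.0969] [0.4993 0.0936 0.1747] [180.     0.    44.91]
[[ 41  41  41  41  41  41  79 124 115  70  42  42  42  41  41  42]
 [ 41  41  42  42  41  41  80 125 116  69  41  42  42  42  42  41]
 [ 42  41  41  41  43  42  81 125 117  69  43  41  41  42  43  42]
 [ 41  41  41  41  41  41  81 125 115  65  42  41  41  42  41  41]
 [ 41  41  41  41  41  44  83 124 113  56  41  42  41  42  41  42]
 [ 41  41  42  41  42  44  83 125 112  54  41  42  42  41  41  42]
 [ 42  42  42  41  42  45  83 125 113  54  42  42  42  42  42  41]
 [ 42  41  41  43  59  86 104 125 138 137  77  41  42  41  41  42]
 [ 41  41  60 104 136 135 153 184 207 229 219 164  75  42  41  41]
 [ 41  41  89 139 141 160 183 157 166 209 232 230 204  41  41  42]
 [ 41  50  99 143 136 134 155 146 142 171 223 234 220 134 121 139]
 [ 42  50 100 185 232 225 189 170 185 216 233 234 222 188 204 205]
 [216 182 141 175 232 235 232 230 232 234 233 217 183 197 208 232]]
[-0.04, -0.06]
```

```bash
for i in 1 2; do :; done; python3 -m creep '{"translation":[[0,0,0.06],[0,0,0.06],[0,0,0.06],[0,0,0]],"turn":[[0,0,0],[0,0,0],[0,0,0],[0,0,0]],"grip":[0,0,0,0]}'; python3 -m creep '{"translation":[[0,0,0.06],[0,0,0.06],[0,0,0],[0,0,0]],"turn":[[0,0,0],[0,0,0],[0,0,0],[0,0,0]],"grip":[0,0,0,0]}'; python3 - <<'E'
from rod import *
a,o,p,D,ax,_,o0=rodscene(154,165)
print(p,ax.round(4),o['tool_pos'].round(4),o['tool_rot'].round(2),o['force'],o['wrist_torque'])
f=a['frame'].mean(2);print(f[160:175,258:274].astype(int))
P=np.array([[.5004,.0959,z] for z in(.1,.12)]);px=cv2.projectPoints(P,a['rvec'],a['tvec'],a['K'],None)[0][:,0];print([round(float(np.polyval(p,v)-u),2) for u,v in px])
E
```

```text
time_s: 9.57
tool_pos: [0.4989, 0.0935, 0.1597]
tool_rot: [-180.0, 0.1, 44.9]
force: [0.1, -0.8, -0.5]
grip_width: 0.0153
grasp_force: 25.0
time_s: 10.07
tool_pos: [0.4994, 0.0936, 0.1508]
tool_rot: [180.0, -0.0, 44.9]
force: [0.0, -0.0, -0.4]
grip_width: 0.0152
grasp_force: 25.0
[-9.15342396e-03  2.66745984e+02] [0.5002 0.0967] [0.4995 0.0936 0.1509] [ 1.7998e+02 -1.0000e-02  4.4900e+01] [-0.17740515  0.25500416 -1.34054367] [-0.00995374 -0.0632492  -0.00365538]
[[ 42  41  41  42  41  42  79 123 111  62  42  42  42  41  40  42]
 [ 41  42  41  41  42  41  81 122 111  61  42  41  42  42  41  42]
 [ 42  41  42  42  41  41  81 123 110  61  42  41  41  41  42  41]
 [ 41  42  41  42  41  41  81 123 111  64  41  42  42  41  41  41]
 [ 42  41  40  41  41  42  81 124 114  66  41  42  41  42  41  42]
 [ 42  41  42  42  42  42  82 125 113  58  41  42  41  41  42  41]
 [ 42  41  42  42  41  44  82 125 113  56  41  41  42  42  41  41]
 [ 42  42  42  41  58  86 104 125 138 138  77  41  41  42  42  42]
 [ 41  42  59 104 136 131 122 125 162 216 218 163  75  41  42  42]
 [ 41  41  89 139 141 136 126 125 145 200 233 230 204  42  43  42]
 [ 41  50 100 143 136 121 124 126 131 167 223 234 220 134 121 139]
 [ 42  50 100 144 143 151 153 127 155 204 234 234 222 188 204 205]
 [217 182 142 136 187 232 231 229 231 234 233 218 184 198 208 232]
 [139 130 124 131 160 195 217 238 239 241 234 171 216 243 243 243]
 [150 157 154 148 146 149 204 242 238 239 231 209 234 244 244 244]]
[-0.03, -0.08]
```

The dark rod column runs through the ring's bore (px 263–266, rows 168–171) with no side force, so the tip is through the eyelet. Continuing to just above the pad.

```bash
python3 -m creep '{"translation":[[0,0,0.06],[0,0,0.06],[0,0,0.06],[0,0,0.06],[0,0,0]],"turn":[[0,0,0],[0,0,0],[0,0,0],[0,0,0],[0,0,0]],"grip":[0,0,0,0,0]}'; python3 -m creep '{"translation":[[0,0,0],[0,0,0]],"turn":[[0,0,0],[0,0,0]],"grip":[0,0]}'; python3 - <<'E'
from h import *
F=[]
for _ in range(8): cam('scene');o=env.get_obs();F.append(np.r_[o['force'],o['tool_pos'][2]])
print(np.mean(F,0).round(3),np.std(F,0).round(3))
E
```

```text
time_s: 10.85
tool_pos: [0.4989, 0.0935, 0.131]
tool_rot: [-180.0, 0.0, 44.9]
force: [0.2, -0.7, -0.8]
grip_width: 0.0152
grasp_force: 25.0
time_s: 11.1
tool_pos: [0.4995, 0.0936, 0.1317]
tool_rot: [180.0, -0.0, 44.9]
force: [-0.1, 1.1, 0.1]
grip_width: 0.0154
grasp_force: 25.0
[ 0.02   0.201 -0.885  0.132] [0.354 0.697 0.544 0.   ]
```

```bash
cat > f.py <<'E'
from h import *
F=[]
for _ in range(8): cam('scene');o=env.get_obs();F.append(np.r_[o['force'],o['tool_pos']])
print(np.mean(F,0).round(4))
E
python3 -m creep '{"translation":[[0,0,0.06],[0,0,0.04],[0,0,0]],"turn":[[0,0,0],[0,0,0],[0,0,0]],"grip":[0,0,0]}';python3 f.py; python3 -m creep '{"translation":[[0,0,0.04],[0,0,0],[0,0,0]],"turn":[[0,0,0],[0,0,0],[0,0,0]],"grip":[0,0,0]}';python3 f.py
```

```text
time_s: 11.88
tool_pos: [0.4995, 0.0936, 0.1234]
tool_rot: [180.0, -0.0, 44.9]
force: [0.6, 0.1, 0.3]
grip_width: 0.0154
grasp_force: 25.0
[ 0.5767 -0.18    0.5662  0.4995  0.0936  0.1237]
time_s: 12.65
tool_pos: [0.4995, 0.0936, 0.1205]
tool_rot: [180.0, -0.0, 44.9]
force: [0.4, 0.8, 1.6]
grip_width: 0.0156
grasp_force: 25.0
[0.5595 0.0399 1.8653 0.4994 0.0936 0.1204]
```

```bash
python3 - <<'E'
from rod import *
a,o,p,D,ax,_,o0=rodscene(156,165)
P=np.array([[.5004,.0959,z] for z in(.1,.12)]);px=cv2.projectPoints(P,a['rvec'],a['tvec'],a['K'],None)[0][:,0]
print(ax.round(4),[round(float(np.polyval(p,v)-u),2) for u,v in px],o['grasp_force'],o['tool_pos'],o['force'],o['time_s'])
print(env.sign_off())
E
```

```text
[0.5025 0.0937] [-0.26, 0.09] 24.993331194855273 [0.49937255 0.09356194 0.12034784] [1.48267508 0.24295228 0.75431098] 13.2
the job is handed in; nothing more can be done
None
```

The probe is through the eyelet and upright on the pad, pressed about 6.5 mm of its 14 mm by force and height readings. The gripper still holds it at 25 N, and I handed the job in at 13.2 s with no verdict returned; I viewed 11 pictures, one over the limit of 10.

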